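# First cross pair of the steamer lid

## Robot

A 6-joint arm with a two-finger parallel gripper is mounted at the origin on the work surface. World frame = base frame: x ahead of the robot, y to its left, z up, the work surface at z = 0. Lengths are in m, angles in rad, forces in N, time in s.
With the tool pointing down it reaches from about 0.425 to 0.95 m from the base axis. Payload 3.5 kg.
Tool frame: the origin (TCP) lies at the very end of the fingers, on their centre line; the grasp point (between the pads) lies 19 mm behind it; z points along the fingers, y is the line along which they close (so a half turn about z gives the same grasp; the last joint's range is limited). The gripper opens to 85 mm and grips with 20 to 120 N. Pads are 22 mm wide; open, the fingers measure 114 mm over their backs; the gripper's body (76 mm by 85 mm) begins 54 mm behind the grasp point. The pads swing forward as they close: fully open they stand 13 mm farther back than shut.
Start: joints at [-1.31, 0.286, 1.577, -0, 1.279, -0.15], TCP at [0.27, -0.619, 0.231] pointing down, gripper open.
Joint ranges: [-2.77, 2.77], [-0.9, 2.22], [0.21, 2.48], [-1.53, 4.67], [0.24, 2.81], [-2.84, 2.84]. Speed limits (rad/s): [2.79, 2.79, 3.14, 3.14, 3.14, 3.14].

## Interface

Orientations are given as a rotation vector (axis times angle).
In Python, from bench import ctrl, hand, kinematics, readout, imaging, sign_off, finder gives the robot as it stands. Calls block until the motion is done:
- ctrl.goto(position, orientation): joint-space move of the TCP to a pose.
- ctrl.line_to(position, max_speed=0.15, frame=None, f_stop=None): straight line of the TCP; frame=None keeps the orientation; max_speed is the mean speed in m/s. With f_stop (N) it stops when the force on the tool has changed by that much, and returns True; else False.
- ctrl.movej(angles): joint-space move.
- hand.gripper_to(opening, strength=None): opening from 0.0 (shut) to 1.0 (fully open); strength is the grip in N (None keeps the last); returns when the fingers have stopped.
- ctrl.sleep(seconds).
- kinematics.solve_ik(position, orientation): joint angles nearest the present ones, or None.
- readout.state(): the state.
- imaging.capture(name): name is "scene" or "top" or "wrist"; returns (picture, depth): 384x512x3 uint8, red, green, blue; 384x512 float32, m along the optical axis (not along the pixel's ray), 0 where there is no reading.
- imaging.camera_info(name): a dict with "fx", "fy", "cx", "cy" (pixels), "R" (3x3) and "t" (3): a world point X has camera coordinates R X + t; the wrist camera has in their place "T_tool_cam" (4x4, takes a point from camera to tool coordinates, whose origin is the TCP and whose axes are the flange's). Camera axes: x right, y down, z forward; pixel columns grow to the right and rows downward; lengths in m; the calibration is good to about 2 mm. A picture is of the moment at which its call begins: read the wrist's pose just before it. camera_info takes no time and is no camera call.
A pose or a line that the arm cannot do raises ctrl.IKError and nothing moves.
- sign_off(): hands the job in; it is judged then, once.
Trained networks look in the newest picture that a camera, given by its name, has taken for a name from the list of things; names that differ only in an ending like _2 or _b are one class to them, and where a whole thing is asked for, a point or a joint stands for the part that bears it (a point fixed in the world has none). Each returns a list of dicts, best first, with "score" (0 to 1); they miss things now and then, are a little off and sometimes report something else, mostly with a low value. They report only what shows in the picture. A call takes as long as a camera call.
- finder.search_frame(camera, label): "at" ([row, column] in pixels, amid what is visible of it).
- finder.spot_point(camera, label): "at" ([row, column] in pixels: a listed point, or the origin of a listed thing).
The state is a dict: "time": time; "q": joint angles; "joint_vel": joint speeds; "joint_efforts": joint torques, N m; "tool_pos": TCP position; "tool_rot": TCP orientation; "ft_force": force on the tool from outside, world axes, zero at the start; "wrist_torque": the same for the moment, N m; "finger_gap": opening from 0.0 (shut) to 1.0 (fully open); "gripper_force": force on a finger pad.
Only numpy, scipy, OpenCV 4.12 (cv2) and the standard library are available. Lean on these libraries where they do the work, as an engineer would, in place of code of your own. Each camera call takes 0.05 s, during which the arm holds its last target. There are 200 camera calls.

## Task

Start closing the steamer's lid in cross order so that its gasket seats evenly: turn the wing screw above the steam spout clockwise until it is tight against its stop, with its wings lying along the rim, and then do the same with the wing screw straight across the lid from it. Leave the two wing screws in between loose, as they are.

Things in the scene. Friction and masses are not known exactly. Their poses are not given: they have to be found in the camera images.
- pot: fixed steel steamer pot, 180 mm wide; flat lid, top 140 mm up, black knob in its middle (32 wide, 30 mm high). Four alike wing screws at the lid's edge, a quarter circle apart, 100 mm from the centre. Steam spout (pipe 18 mm thick, 85 mm up) reaches out to 195 mm below one screw; two loop handles between screws, to 133 mm. Origin: centre of the underside; x along the spout, z up.
- spout_screw_wings (a point): brass wing screw on the steamer's lid, the one above the steam spout, on the pot's +x side. Wing blade 54 long, 10 thick, 26 mm high, on a round collar 18 mm across, 16 mm high; nothing beside it above the lid. Point: middle of the blade, on the turning axis, 29 mm above the lid; turns with the screw: x along the blade, y across its thickness, z up.
- spout_screw (a joint): turn of the screw above the spout, rad, growing clockwise seen from above: 0 = wings point straight out from the lid's centre, 1.5 = hard stop, tight, wings along the rim. Stays where left (friction about 0.08 N m), does not rise or sink. Starts at 0.25 to 0.5.
- across_screw_wings (a point): brass wing screw on the steamer's lid, the one straight across the lid from the spout, on the pot's -x side. Wing blade 54 long, 10 thick, 26 mm high, on a round collar 18 mm across, 16 mm high; nothing beside it above the lid. Point: middle of the blade, on the turning axis, 29 mm above the lid; turns with the screw: x along the blade, y across its thickness, z up.
- across_screw (a joint): turn of the screw straight across from the spout, rad, growing clockwise seen from above: 0 = wings point straight out from the lid's centre, 1.5 = hard stop, tight, wings along the rim. Stays where left (friction about 0.08 N m), does not rise or sink. Starts at 0.25 to 0.5.
- left_screw (a joint): turn of the in-between screw on the pot's +y side, of the same shape and size, to be left alone, rad, growing clockwise seen from above: 0 = wings point straight out from the lid's centre, 1.5 = hard stop, tight, wings along the rim. Stays where left (friction about 0.08 N m), does not rise or sink. Starts at 0.25 to 0.5.
- right_screw (a joint): turn of the in-between screw on the pot's -y side, of the same shape and size, to be left alone, rad, growing clockwise seen from above: 0 = wings point straight out from the lid's centre, 1.5 = hard stop, tight, wings along the rim. Stays where left (friction about 0.08 N m), does not rise or sink. Starts at 0.25 to 0.5.

How it is judged:
On the way, in this order (a step that is already met when the one before it is completed fails the run):
1. the screw above the spout is tight (value of joint spout_screw above 1.3 rad), for 0.2 s.
2. the screw straight across is tight (value of joint across_screw above 1.3 rad), for 0.2 s.
At the end, for the whole second after the job is handed in: the screw above the spout and the one straight across from it both stand within 0.2 rad (11 degrees) of their stops (joint above 1.3), tightened in that order, and the two screws in between are still loose (joints between 0.05 and 0.75) (value of joint each of spout_screw, across_screw above 1.3 rad and value of joint left_screw between 0.05 and 0.75 rad and value of joint right_screw between 0.05 and 0.75 rad); the robot touches nothing.
It fails at once if a screw in between is turned (more than about 15 degrees tighter than the starts allow, or back to fully loose) (value of joint any of left_screw, right_screw above 0.75 rad or value of joint any of left_screw, right_screw below 0.05 rad).
It also fails if it takes over 40 s, if anything falls off the work surface, if the arm or the gripper's body presses on something with over 40 N, if the wrist force passes 120 N, or if a joint passes its speed limit or range.

## Working session

There is one attempt and no reset: what is moved stays moved. The work goes in short steps, each a Python script; the robot and the scene stay as the last script left them, time stands still between calls to the robot, and variables do not carry over. Pictures are saved under pics/ and viewed, at most 10 in all, crops included, and the job is handed in when it is done.

```bash
mkdir -p pics; ls; python3 - <<'E'
from bench import *
import cv2,numpy as np
for c in ("top","scene"):
    p,d=imaging.capture(c); cv2.imwrite(f"pics/{c}1.png",cv2.cvtColor(p,cv2.COLOR_RGB2BGR)); np.savez(f"{c}1.npz",p=p,d=d)
    i=imaging.camera_info(c); R,t=np.array(i["R"]),np.array(i["t"])
    print(c,(-R.T@t).round(3),i["fx"])
    for l in ("pot","spout_screw_wings","across_screw_wings","left_screw","right_screw"):
        for f in (finder.search_frame,finder.spot_point):
            try:r=f(c,l)
            except Exception as e: print(l,e);continue
            for o in r[:4]:
                v,u=o["at"]; z=d[int(round(v)),int(round(u))]
                X=R.T@(np.array([(u-i["cx"])/i["fx"]*z,(v-i["cy"])/i["fy"]*z,z])-t)
                print(l,f.__name__,round(o["score"],2),np.round(o["at"],1),X.round(3))
E
```

```text
pics
top [0.532 0.049 0.775] 372.0823664091273
pot call 0.98 [202.7 287.3] [ 0.531 -0.032  0.171]
pot call 0.96 [200.3 278. ] [ 0.535 -0.021  0.138]
spout_screw_wings call 0.5 [224.3 347.8] [ 0.494 -0.131  0.173]
spout_screw_wings call 0.75 [223.5 350.9] [ 0.496 -0.135  0.175]
across_screw_wings call 0.79 [176.6 233. ] [0.574 0.056 0.175]
across_screw_wings call 0.6 [180.3 234.9] [0.568 0.053 0.175]
left_screw call 0.56 [148.2 314.3] [ 0.619 -0.077  0.179]
left_screw it knows: across_screw_wings, pot, spout_screw_wings
right_screw call 0.79 [260.5 269. ] [ 0.439 -0.001  0.175]
right_screw it knows: across_screw_wings, pot, spout_screw_wings
scene [0.969 0.37  0.521] 372.62938859318353
pot call 0.96 [180.4 237.5] [0.576 0.011 0.141]
pot call 0.24 [138.3 278.6] [0.445 0.    0.167]
pot call 0.67 [215.8 235.9] [0.595 0.024 0.079]
spout_screw_wings call 0.59 [129.9 211.6] [ 0.513 -0.114  0.171]
spout_screw_wings call 0.48 [126.  208.3] [ 0.283 -0.371  0.002]
across_screw_wings call 0.73 [179.3 262.6] [0.585 0.074 0.178]
across_screw_wings call 0.25 [128.4 213.1] [ 0.512 -0.111  0.175]
across_screw_wings call 0.48 [173.2 260. ] [0.58  0.064 0.183]
left_screw call 0.79 [160.6 183. ] [ 0.626 -0.071  0.171]
left_screw it knows: across_screw_wings, pot, spout_screw_wings
right_screw call 0.84 [137.1 276.9] [ 0.448 -0.001  0.17 ]
right_screw it knows: across_screw_wings, pot, spout_screw_wings
```

```bash
python3 - <<'E'
import cv2,numpy as np
a=cv2.imread("pics/top1.png");b=cv2.imread("pics/scene1.png")
cv2.imwrite("pics/both1.png",cv2.resize(np.hstack([a,b]),(800,300)))
E
```

```text
(no output)
```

View pics/top1.png

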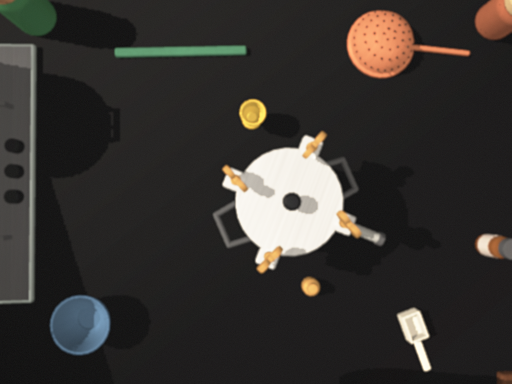

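The top view shows the spout at about (238,375), so the spout screw is at (223,349). The across screw is at (178,234), and the two in-between screws are at (146,314) and (259,269). This matches what the networks report. Next I fit the blades from depth.

```bash
cat > h.py <<'E'
import numpy as np
def cloud(p,d,i,R,t):
    v,u=np.nonzero(d>0); z=d[v,u]
    C=np.c_[(u-i["cx"])/i["fx"]*z,(v-i["cy"])/i["fy"]*z,z]
    return (C-t)@R, p[v,u].astype(int)     # X=R^T(C-t)
def blade(X,c,guess,r=.036):
    m=(np.hypot(*(X[:,:2]-guess[:2]).T)<r)&(X[:,2]>.16)&(X[:,2]<.2)&(c[:,0]-c[:,2]>40)
    P=X[m]; mid=P[:,:2].mean(0); w,V=np.linalg.eigh(np.cov(P[:,:2].T)); a=V[:,1]
    s=(P[:,:2]-mid)@a; n=(P[:,:2]-mid)@V[:,0]
    ctr=mid+a*(s.max()+s.min())/2
    return ctr,np.arctan2(a[1],a[0]),m.sum(),np.ptp(s),np.ptp(n),np.median(P[:,2])
def joint(ang,ctr,pc):
    o=ctr-pc; x=(np.arctan2(o[1],o[0])-ang)%np.pi   # clockwise from outward
    return x
E
python3 - <<'E'
from bench import *
import numpy as np; from h import *
G=dict(spout=(.496,-.133),across=(.570,.054),left=(.621,-.074),right=(.442,-.001))
for c in("top","scene"):
    f=np.load(c+"1.npz"); i=imaging.camera_info(c)
    X,col=cloud(f["p"],f["d"],i,np.array(i["R"]),np.array(i["t"]))
    B={k:blade(X,col,np.array(g)) for k,g in G.items()}
    pc=np.mean([b[0] for b in B.values()],0); print(c,"centre",pc.round(4))
    for k,b in B.items(): print(k,b[0].round(4),"r",np.hypot(*(b[0]-pc)).round(4),"ang %.3f n %d L %.3f W %.3f z %.3f"%b[1:],"joint %.2f"%joint(b[1],b[0],pc))
E
```

```text
top centre [ 0.5336 -0.0393]
spout [ 0.4957 -0.1312] r 0.0995 ang -2.445 n 249 L 0.052 W 0.011 z 0.178 joint 0.48
across [0.571  0.0526] r 0.0991 ang -2.406 n 207 L 0.052 W 0.010 z 0.178 joint 0.45
left [ 0.6262 -0.0771] r 0.1 ang 2.439 n 211 L 0.052 W 0.010 z 0.179 joint 0.31
right [ 0.4416 -0.0012] r 0.0995 ang 2.355 n 248 L 0.053 W 0.010 z 0.178 joint 0.39
scene centre [ 0.536  -0.0348]
spout [ 0.4986 -0.1259] r 0.0985 ang -2.480 n 116 L 0.044 W 0.011 z 0.178 joint 0.52
across [0.5748 0.0577] r 0.1003 ang -2.380 n 173 L 0.045 W 0.011 z 0.179 joint 0.41
left [ 0.6277 -0.0729] r 0.0994 ang 2.437 n 383 L 0.052 W 0.011 z 0.174 joint 0.31
right [0.4428 0.002 ] r 0.1002 ang 2.350 n 308 L 0.051 W 0.013 z 0.173 joint 0.42
```

```bash
cat >> h.py <<'E'
from bench import *
from scipy.spatial.transform import Rotation as Ro
import cv2
def rot(a):
    x=np.array([np.cos(a),np.sin(a),0]); z=np.array([0,0,-1.]); return Ro.from_matrix(np.c_[x,np.cross(z,x),z]).as_rotvec()
def pick(p,a,turn):
    """blade angle (of the two) with the last joint in range over the whole turn"""
    best=None
    for s in (a,a+np.pi):
        Q=[kinematics.solve_ik([*p,.16],rot(s-f*turn)) for f in (0,.5,1)]
        if any(q is None for q in Q): continue
        m=max(abs(q[5]) for q in Q); cont=max(abs(Q[k+1][5]-Q[k][5]) for k in (0,1))
        print("cand %.2f"%s,[round(q[5],2) for q in Q])
        if cont<1.2 and (best is None or m<best[0]): best=(m,s)
    return best[1]
def look(guess,name=None):
    s=readout.state(); i=imaging.camera_info("wrist"); p,d=imaging.capture("wrist")
    T=np.eye(4); T[:3,:3]=Ro.from_rotvec(s["tool_rot"]).as_matrix(); T[:3,3]=s["tool_pos"]
    W=T@np.array(i["T_tool_cam"]); R=W[:3,:3].T
    X,c=cloud(p,d,i,R,-R@W[:3,3])
    if name: cv2.imwrite(name,cv2.cvtColor(p,cv2.COLOR_RGB2BGR))
    return blade(X,c,np.array(guess))
E
python3 - <<'E'
from h import *
p=[.497,-.129]; a=-2.45
a=pick(p,a,1.03); print(a)
ctrl.goto([*p,.26],rot(a)); hand.gripper_to(.6)
b=look(p,"pics/w1.png"); print(b, joint(b[1],b[0],np.array([.535,-.037])), readout.state()["time"])
E
```

```text
cand -2.45 [np.float64(-2.71), np.float64(-2.2), np.float64(-1.68)]
cand 0.69 [np.float64(0.43), np.float64(0.94), np.float64(1.46)]
0.6915926535897929
(array([ 0.49449176, -0.12958751]), np.float64(-2.4375752727678277), np.int64(783), np.float64(0.05220257432404526), np.float64(0.010048354772049458), np.float64(0.18038940210597398)) 0.4543575921744538 3.3333
```

View pics/w1.png

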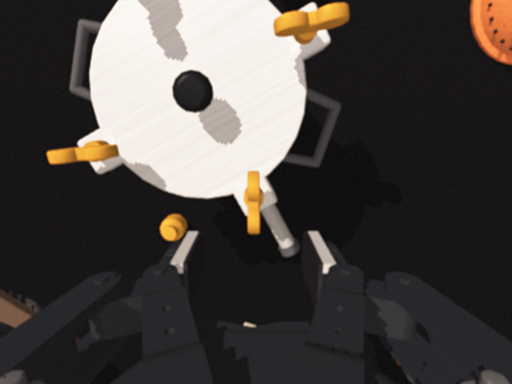

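The wrist view shows the spout screw's blade at (255,200) above the spout pipe. It is lined up between the fingers, and nothing else is near. I'll grasp and turn it.

```bash
cat >> h.py <<'E'
def tighten(p,a,turn,z=.159):
    print("stopped early:",ctrl.line_to([*p,z],.1,rot(a),f_stop=15))
    hand.gripper_to(0.0,60); s=readout.state(); print("gap",s["finger_gap"],"F",s["gripper_force"])
    for f in np.linspace(0,1,8)[1:]:
        ctrl.line_to([*p,z],.1,rot(a-f*turn))
        s=readout.state(); print("%.2f tz %.2f F %s t %.1f"%(f*turn,s["wrist_torque"][2],np.round(s["ft_force"],1),s["time"]))
        if abs(s["wrist_torque"][2])>1.0: break
    hand.gripper_to(.6); s=readout.state()
    ctrl.line_to([*p,.26],.15)
E
python3 - <<'E'
from h import *
p=[.4945,-.1296]; tighten(p,-2.4376+np.pi,1.02)
b=look(p,"pics/w2.png"); print(b,"joint %.2f"%(-1.9595-b[1]), readout.state()["time"])
E
```

```text
stopped early: False
gap 0.09997307902465932 F 60.86447596549988
0.15 tz -0.07 F [ 4.1 -4.6 -0.6] t 5.2
0.29 tz -0.08 F [ 4.  -3.7 -1. ] t 5.5
0.44 tz -0.09 F [ 4.3 -5.4 -0.9] t 5.8
0.58 tz -0.06 F [ 3.  -5.3 -1.3] t 6.1
0.73 tz -0.09 F [ 3.8 -5.8 -1.5] t 6.4
0.87 tz -0.09 F [ 2.6 -5.4 -1.6] t 6.7
1.02 tz -0.03 F [ 4.1 -6.9 -2.7] t 7.0
(array([ 0.49462779, -0.13044382]), np.float64(2.832183591274813), np.int64(772), np.float64(0.0522446858174689), np.float64(0.009568561771551473), np.float64(0.18053410229818753)) joint -4.79 8.3417
```

The spout screw now reads 1.49. The across screw is next.

```bash
python3 - <<'E'
from h import *
p=[.571,.055]; a=pick(p,-2.40,1.05)
ctrl.goto([*p,.26],rot(a))
b=look(p,"pics/w3.png"); j=(1.182-b[1])%np.pi; print(b,"joint %.2f"%j)
if .2<j<.6 and b[3]>.048 and b[4]<.014:
    p=b[0]; a+=(b[1]-a+np.pi/2)%np.pi-np.pi/2
    tighten(p,a,1.5-j)
    b=look(p,"pics/w4.png"); print(b,"joint %.2f"%((1.182-b[1])%np.pi))
print(readout.state()["time"])
E
```

```text
cand -2.40 [np.float64(-2.39), np.float64(-1.87), np.float64(-1.34)]
cand 0.74 [np.float64(0.75), np.float64(1.27), np.float64(1.8)]
(array([0.56950232, 0.055366  ]), np.float64(-2.391841873709488), np.int64(773), np.float64(0.05302410873660511), np.float64(0.00976546426750425), np.float64(0.18042190777407546)) joint 0.43
stopped early: False
gap 0.10081979102382305 F 60.533217787742615
0.15 tz -0.10 F [ 3.  -4.3  0. ] t 11.1
0.31 tz -0.04 F [ 3.3 -4.8  0.2] t 11.4
0.46 tz -0.08 F [ 3.6 -4.6  0.2] t 11.7
0.61 tz -0.04 F [ 2.6 -4.2  0.8] t 12.0
0.76 tz -0.09 F [ 3.9 -3.8 -1.2] t 12.3
0.92 tz -0.08 F [ 3.6 -4.9 -0.3] t 12.6
1.07 tz 0.02 F [ 4.3 -4.2  0.2] t 12.9
(array([0.5708001 , 0.05459394]), np.float64(2.8252398028318946), np.int64(757), np.float64(0.05141814325213186), np.float64(0.00899570957065117), np.float64(0.1806230888264691)) joint 1.50
14.275
```

```bash
python3 - <<'E'
from h import *
ctrl.goto([.27,-.6,.3],rot(.7))
p,d=imaging.capture("top"); i=imaging.camera_info("top"); cv2.imwrite("pics/top2.png",cv2.cvtColor(p,cv2.COLOR_RGB2BGR))
X,c=cloud(p,d,i,np.array(i["R"]),np.array(i["t"])); pc=np.array([.5336,-.0393])
for k,g in dict(spout=(.496,-.133),across=(.570,.054),left=(.621,-.074),right=(.442,-.001)).items():
    b=blade(X,c,np.array(g)); print(k,"%.2f"%joint(b[1],b[0],pc),b[2],b[3].round(3))
print(readout.state()["time"])
E
```

```text
spout 1.51 285 0.053
across 1.50 206 0.053
left 0.31 212 0.052
right 0.40 247 0.053
16.8833
```

View pics/top2.png

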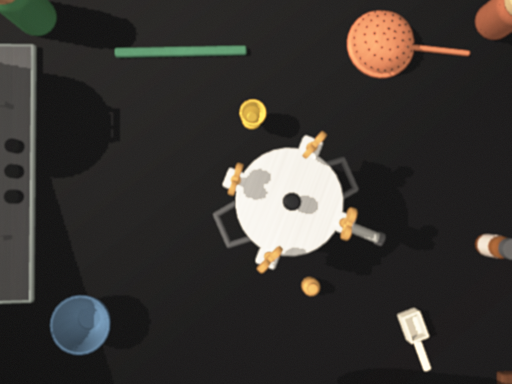

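The spout screw (348,223) and the across screw (235,179) now lie along the rim. The in-between screws at (314,146) and (269,260) haven't moved, and the arm is clear of the pot.

```bash
python3 -c "
from bench import *
print(sign_off())"
```

```text
the job is handed in; nothing more can be done
None
```

I tightened the spout screw and then the one straight across to their stops (about 1.5 rad each by camera), left the two in between loose (0.31 and 0.40 rad), and handed the job in at about 17 s; no verdict was returned.

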